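Put the mixed-up spare parts with their own repair jobs

ROBOT

A 6-joint arm with a two-finger parallel gripper is mounted at the origin on the work surface. World frame = base frame: x ahead of the robot, y to its left, z up, the work surface at z = 0. Lengths are in m, angles in rad, forces in N, time in s.
With the tool pointing down it reaches from about 0.375 to 0.975 m from the base axis. Payload 3.8 kg.
Tool frame: the origin (TCP) lies on the centre line of the jaws, within the pads' length; the fingertips stand 17 mm ahead of it and the grasp point (between the pads) lies 2 mm behind it (bot.tip_extent is the distance from the TCP to the fingertips, in m); z points along the fingers, y is the line along which they close (so a half turn about z gives the same grasp; the last joint's range is limited). The gripper opens to 85 mm and grips with 20 to 120 N. Pads are 22 mm wide; open, the fingers measure 114 mm over their backs; the gripper's body (76 mm by 85 mm) begins 54 mm behind the grasp point. The pads swing forward as they close: fully open they stand 13 mm farther back than shut.
Start: joints at [-1.32, 0.264, 1.604, -0, 1.274, -0.037], TCP at [0.192, -0.647, 0.248] pointing down, gripper open.
Joint ranges: [-2.63, 2.63], [-0.94, 2.18], [0.31, 2.57], [-1.31, 4.45], [0, 2.66], [-2.55, 2.55]. Speed limits (rad/s): [2.57, 2.57, 3.14, 3.14, 3.14, 3.14].

INTERFACE

Orientations are given as a rotation vector (axis times angle).
In Python, from workcell import readout, read_camera, finish_job, bot gives the robot as it stands.
- The arm moves only by the tool jog_arm, never from a script. Its argument "deltas" is one flat list of numbers, 7 for each row, row after row: the shift along the tool's x, y, z in m, then the turn, a rotation vector about the tool's x, y, z in degrees, then the gripper command: -1 is shut, 1 is fully open, values between are in proportion. A call has 1 to 8 rows; each row is the pose to reach, as a shift and turn from the pose commanded when the call began, along the tool's axes at that moment; what a row does not reach only later rows make up. A row lasts 1/10 s, in which the tool goes at most 50 mm and 8.59 degrees, less where a joint would pass 70% of its speed; a pose out of reach is approached as far as the arm can. A call with a gripper value outside its range is refused whole. The fingers move at their own pace and stop on an object; "squeeze" is the grip in N (left out, the last holds). Time passes only in rows, so rows that repeat a pose let the fingers close. It gives the time, the measured TCP pose, the force, the opening and the grip force at its end, in the units of the state.
- readout.read_state(): the state, without advancing time (a new reading comes with each control period).
- read_camera(name): name is "side" or "top"; returns a dict with "color" (480x640x3 uint8, blue, green, red), "fx", "fy", "cx", "cy" (pixels), "dist" ([k1, k2, p1, p2, k3] as OpenCV has them; the pictures are not rectified), "origin" and "attitude" of the camera in the world. Camera axes: x right, y down, z forward; pixel columns grow to the right and rows downward; lengths in m; the calibration is good to about 2 mm. A picture is of the moment at which its call begins. There is no depth.
- finish_job(): hands the job in; it is judged then, once.
The state is a dict: "time": time; "q": joint angles; "joint_vel": joint speeds; "joint_torque": joint torques, N m; "tool_pos": TCP position; "tcp_rot": TCP orientation; "wrist_force": force on the tool from outside, world axes, zero at the start; "torque": the same for the moment, N m; "width": opening from 0.0 (shut) to 1.0 (fully open); "grip_force": force on a finger pad.
Only numpy, scipy, OpenCV 4.12 (cv2) and the standard library are available. Lean on these libraries where they do the work, as an engineer would, in place of code of your own. Each camera call takes 0.05 s, during which the arm holds its last target. There are 200 camera calls.

TASK

The three spare parts were laid out in each other's job trays: put each one in the tray of the job it is for - the navy bezel with the bare keypad, the chrome hinge with the door that has the empty hinge recess, the brass padlock with the hasp - lying flat as now, in the middle of that tray's rubber pad and square to it. Each pad takes one part, so park one on the shut bin flap or a clear bit of bench on the way, and leave the pry bar, the carton and the tin of screws where they are.

Things in the scene. Friction and masses are not known exactly. Their poses are not given: they have to be found in the camera images.
- bezel: Loose navy plastic keypad bezel: open rectangular frame with a crossbar (two windows), 80 mm long (x), 54 mm wide (y), 15 mm high, about 70 g, lying flat, face up. Origin: centre of its underside; z up. Picked up across its 54 mm width.
- hinge: Loose chrome butt hinge lying opened out flat: two 6 mm leaves with screw holes either side of a barrel 14 mm in diameter; 72 mm across the leaves (x), 60 mm along the barrel (y), 14 mm high, about 220 g. Rigid. Origin: centre of its underside, below the barrel; z up. Picked up by the barrel's flat ends, 60 mm apart along y.
- padlock: Loose brass padlock, steel shackle shut, lying flat. Body 44 mm wide (y), 38 mm long (x), 20 mm thick; shackle adds 24 mm at the +x end; about 250 g. Origin: on the underside, on the centreline, 7 mm from the body's middle towards the shackle (body's middle at x = -7 mm); z up. Picked up across the body's 44 mm.
- keypad_tray: Fixed job tray 220 x 160 mm, rim 11 mm high. Near end: grey rubber pad 100 x 100 mm, top 6 mm above the bench. Far end (x 72 to 140 mm): a bare keypad, green circuit board 58 x 92 mm with display and white keys, 18 mm high. Origin: on the bench under the pad's middle, 65 mm from the near edge; x from pad to far piece, pad edges along x and y; z up. Turned up to 12 degrees.
- door_tray: Fixed job tray 220 x 160 mm, rim 11 mm high. Near end: grey rubber pad 100 x 100 mm, top 6 mm above the bench. Far end (x 72 to 140 mm): a small dark grey steel box door, bare-metal hinge recess with six screw holes, 23 mm high. Origin: on the bench under the pad's middle, 65 mm from the near edge; x from pad to far piece, pad edges along x and y; z up. Turned up to 12 degrees.
- hasp_tray: Fixed job tray 220 x 160 mm, rim 11 mm high. Near end: grey rubber pad 100 x 100 mm, top 6 mm above the bench. Far end (x 72 to 140 mm): a wooden drawer front with a steel hasp over its upright staple, 41 mm high. Origin: on the bench under the pad's middle, 65 mm from the near edge; x from pad to far piece, pad edges along x and y; z up. Turned up to 12 degrees.
- flap: Shut steel flap of the bench's parts bin, fixed, starts clear: flat plate 150 (x) x 140 mm (y), top 6 mm above the bench, in a dark frame 190 x 160 mm; two hinge knuckles 11 mm high at its far edge (x 76 to 86 mm), dark finger hole at the near edge. Origin: on the bench under the plate's middle; z up. Turned up to 12 degrees. A free spot to park a part.
- pry_bar: Bystander: loose pry bar, black rubber-coated shaft with bare steel ends, about 350 mm long (y), 18 mm high, on the bench beyond the trays. Origin: on the bench under the bar's middle.
- carton: Bystander: closed cardboard carton of batteries, 70 (x) x 55 x 40 mm high, with a strip of paper tape, on the bench beyond the trays. Origin: centre of its underside.
- screw_tin: Bystander: loose open round tin of screws, 76 mm across, 30 mm high, on the bench beyond the trays. Origin: centre of its underside.
Things that resemble listed ones, but are neither listed nor needed, are in the scene too. There is more than one size of the hinge; the one meant has the size given above. There is more than one size of the bezel; the job needs the smaller.

How it is judged:
By the outcome, as a careful person would: the job done as asked, in the order asked, and still so for the second after the job is handed in, with the robot touching nothing.
It also fails if it takes over 96 s, if anything falls off the work surface, if the arm or the gripper's body presses on something with over 40 N, if the wrist force passes 120 N, or if a joint passes its speed limit or range.

## Working session

There is one attempt and no reset: what is moved stays moved. The work goes in short steps, Python scripts to look and compute and a tool call to move; the robot and the scene stay as the last step left them, time stands still between calls to the robot, and variables do not carry over. Pictures are saved under pics/ and viewed, at most 14 in all, crops included, and the job is handed in when it is done.

Besides the shell and the picture viewer there is one more tool, called after "Request:" as name(argument=value, ...) on one line, values as JSON. jog_arm: Moves the arm, as the interface text tells. Its arguments: {"type":"object","properties":{"deltas":{"type":"array"},"squeeze":{"type":"number"}},"required":["deltas"]}

```bash
mkdir -p pics
cat > h.py <<'E'
import numpy as np, cv2, json
from scipy.spatial.transform import Rotation as R
def grab(n,tag):
    from workcell import read_camera
    c=read_camera(n); cv2.imwrite(f'pics/{tag}.png',c['color'])
    d={k:np.asarray(v).tolist() for k,v in c.items() if k!='color'}
    json.dump(d,open(f'pics/{tag}.json','w')); return c
E
python3 - <<'E'
from h import *
for n in('top','side'):
    c=grab(n,n+'0'); print({k:v for k,v in c.items() if k!='color'})
from workcell import readout; print(readout.read_state())
E
```

```text
{'fx': 491.1053760603028, 'fy': 491.1053760603028, 'cx': 318.9423761855461, 'cy': 240.34443728989626, 'dist': array([0.0047699, 0.       , 0.       , 0.       , 0.       ]), 'origin': array([ 0.46716165, -0.07932425,  1.23057378]), 'attitude': array([-2.20175804,  2.21148757, -0.06146178])}
{'fx': 487.6709694673441, 'fy': 487.6709694673441, 'cx': 316.51620726843754, 'cy': 233.8713086389385, 'dist': array([-0.09177819,  0.        ,  0.        ,  0.        ,  0.        ]), 'origin': array([-0.13207589,  0.68030085,  0.65561196]), 'attitude': array([-0.85444813,  2.33155411, -1.2985945 ])}
{'time': 0.1, 'q': array([-1.31990832e+00,  2.64706108e-01,  1.60526452e+00,  4.35198518e-05,
        1.27369356e+00, -3.69214962e-02]), 'joint_vel': array([-0.00036632, -0.00042037, -0.00336638,  0.00089683,  0.00015625,
       -0.00111865]), 'joint_torque': array([ 4.69435417e-05, -5.16706252e+01, -3.68591845e+01, -1.83861246e-06,
        6.42218016e-03,  3.26089619e-06]), 'tool_pos': array([ 0.19144008, -0.64662058,  0.24705279]), 'tcp_rot': array([-3.10707986e+00, -4.50215484e-01,  2.82298792e-04]), 'wrist_force': array([ 0.19501456, -0.5122788 , -0.08984512]), 'torque': array([0.01759906, 0.03339354, 0.04188494]), 'grip_force': 0.0, 'width': 1.001704875327323}
```

View pics/top0.png

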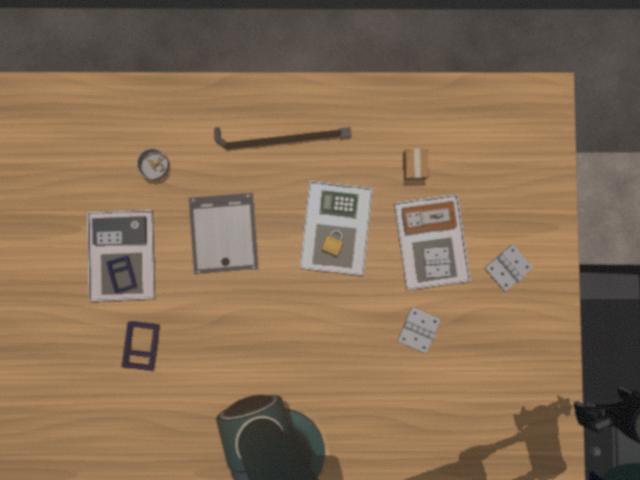

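View pics/side0.png

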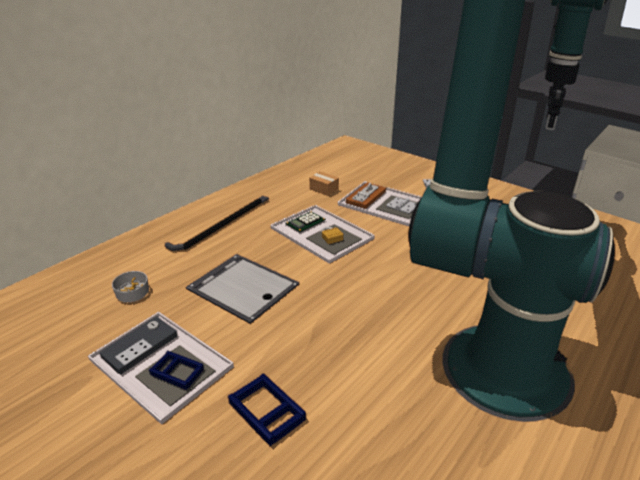

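The top view shows the door tray (122,255) holding a small bezel (122,274). The larger bezel lies on the bench at (141,345). The flap is at (224,233). The keypad tray (337,228) holds the padlock (333,243). The hasp tray (432,241) holds a hinge (438,262), and two more hinges lie on the bench at (508,267) and (419,329). Next I'll make orthorectified crops to compare sizes.

```bash
cat >> h.py <<'E'
def load(tag):
    d=json.load(open(f'pics/{tag}.json')); d={k:np.array(v) for k,v in d.items()}
    d['K']=np.array([[d['fx'],0,d['cx']],[0,d['fy'],d['cy']],[0,0,1.]]); d['R']=R.from_rotvec(d['attitude']).as_matrix()
    d['img']=cv2.imread(f'pics/{tag}.png'); return d
def proj(d,P):
    rv=cv2.Rodrigues(d['R'].T)[0]; t=-d['R'].T@d['origin']
    return cv2.projectPoints(np.asarray(P,float).reshape(-1,1,3),rv,t,d['K'],d['dist'])[0].reshape(-1,2)
def ray(d,uv):
    n=cv2.undistortPoints(np.asarray(uv,float).reshape(-1,1,2),d['K'],d['dist']).reshape(-1,2)
    return np.c_[n,np.ones(len(n))]@d['R'].T
def plane(d,uv,z):
    r=ray(d,uv); return (d['origin']+r*((z-d['origin'][2])/r[:,2])[:,None])[:,:2]
def tri(d1,u1,d2,u2):
    out=[]
    for a,b in zip(ray(d1,u1),ray(d2,u2)):
        a/=np.linalg.norm(a);b/=np.linalg.norm(b)
        s=np.linalg.lstsq(np.c_[a,-b],d2['origin']-d1['origin'],rcond=None)[0]
        p,q=d1['origin']+s[0]*a,d2['origin']+s[1]*b; out.append(np.r_[(p+q)/2,np.linalg.norm(p-q)])
    return np.array(out)
def ortho(d,xt,yl,w,h,s,z):  # pixel(u,v): x=xt-v/s, y=yl-u/s (mm)
    u,v=np.meshgrid(np.arange(int(w*s)),np.arange(int(h*s)))
    P=np.stack([(xt-v/s)/1e3,(yl-u/s)/1e3,np.full(u.shape,z)],-1)
    m=proj(d,P).astype(np.float32).reshape(*u.shape,2)
    o=cv2.remap(d['img'],m[...,0],m[...,1],cv2.INTER_CUBIC)
    for k in range(0,int(w),50): cv2.line(o,(int(k*s),0),(int(k*s),6),(0,0,255),1)
    for k in range(0,int(h),50): cv2.line(o,(0,int(k*s)),(6,int(k*s)),(0,0,255),1)
    return o
E
python3 - <<'E'
from h import *
t=load('top0')
print(plane(t,[[122,255],[141,345],[224,233],[337,228],[432,241],[508,267],[419,329]],0).round(3))
g=[(120,255,205),(0,0,0)]
def pan(c,w,h,s): 
    x,y=plane(t,[c],0.01)[0]*1e3; xt,yl=round(x+h/2),round(y+w/2); print(c,'xt,yl',xt,yl,'s',s); return ortho(t,xt,yl,w,h,s,0.012)
cv2.imwrite('pics/oA.png',pan((463,262),400,375,1.6)*1)
a=pan((122,290),200,375,1.6); b=pan((336,235),200,375,1.6)
cv2.imwrite('pics/oB.png',np.hstack([a,b]))
E
```

```text
[[ 0.485  0.395]
 [ 0.262  0.345]
 [ 0.539  0.142]
 [ 0.55  -0.142]
 [ 0.516 -0.38 ]
 [ 0.45  -0.571]
 [ 0.297 -0.345]]
(463, 262) xt,yl 651 -255 s 1.6
(122, 290) xt,yl 586 490 s 1.6
(336, 235) xt,yl 719 -38 s 1.6
```

View pics/oA.png

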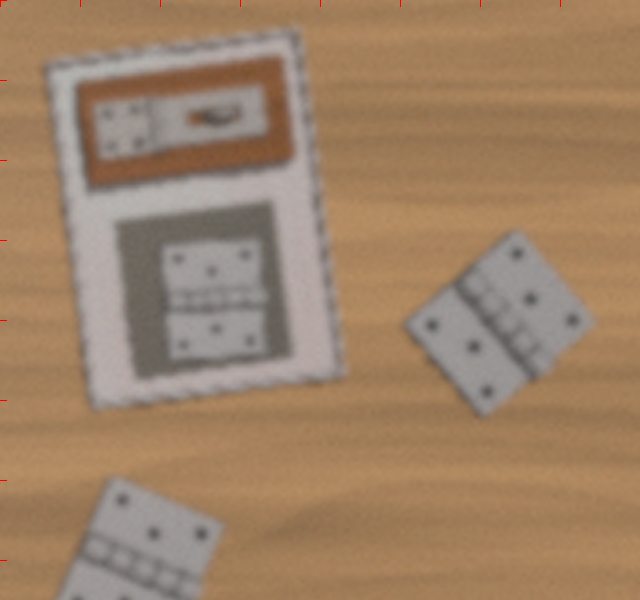

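View pics/oB.png

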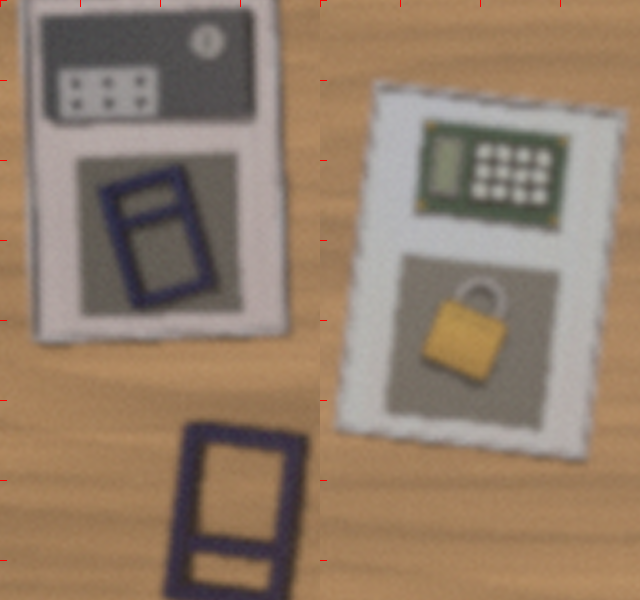

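Hinge candidates, by ortho crop size:
- **In the hasp tray (438,262):** 73 x 62 mm. It matches the 72 x 60 mm given, so this is the one.
- **On the bench at (508,267):** about 92 mm on one side and 74 mm on the other, so too big.
- **On the bench at (419,329):** about 76 mm along the barrel, so too big.

Bezel candidates: the one in the door tray (122,274) is 80 mm long and matches. The one at (141,345) is bigger. There is only one padlock, at (333,243).

Next I'll fit the poses by silhouette.

```bash
cat >> h.py <<'E'
from scipy.optimize import minimize
U=6
BOX={'bezel':[(-40,40,-27,27,0,15)],'hinge':[(-36,36,-30,30,0,6),(-7,7,-30,30,0,12.5)],'lockbody':[(-26,12,-22,22,0,20)],'pad':[(-50,50,-50,50,6,6)]}
def verts(k,p,z):
    V=np.array([[a,b,c] for x0,x1,y0,y1,z0,z1 in BOX[k] for a in(x0,x1) for b in(y0,y1) for c in(z0,z1)])/1e3
    c,s=np.cos(p[2]),np.sin(p[2]); return np.c_[p[0]+c*V[:,0]-s*V[:,1],p[1]+s*V[:,0]+c*V[:,1],V[:,2]+z]
def mask(d,k,roi,thr=None):
    x0,y0,x1,y1=roi; im=cv2.resize(d['img'][y0:y1,x0:x1],None,fx=U,fy=U,interpolation=cv2.INTER_CUBIC)
    b,g,r=[im[...,i].astype(int) for i in range(3)]
    if k=='bezel': m=(b-r>18)
    elif k=='lockbody': m=(r-b>60)
    elif k=='hinge': m=(g>thr)
    else: m=(g<thr)
    m=m.astype(np.uint8); n,l,s,_=cv2.connectedComponentsWithStats(m)
    h=l.shape; j=1+np.argmax(s[1:,4]); m=(l==j).astype(np.uint8)
    c=max(cv2.findContours(m,0,2)[0],key=cv2.contourArea); out=np.zeros_like(m); cv2.fillPoly(out,[cv2.convexHull(c)],1); return out
def fit(k,views,p0,z=0.,fz=False):   # views: list of (d,roi,mask)
    def cost(p):
        e=0
        for d,roi,m in views:
            uv=(proj(d,verts(k,p,p[3]*1. if fz else z))-[roi[0],roi[1]]+.5)*U-.5
            q=np.zeros_like(m); cv2.fillConvexPoly(q,cv2.convexHull(np.round(uv*16).astype(np.int32)),1,8,4); e+=(q!=m).sum()/m.sum()
        return e
    best=None
    for dy in(-.15,0,.15):
        p=np.r_[p0,[z] if fz else []]+np.r_[0,0,dy,[0] if fz else []]
        S=np.vstack([p]+[p+np.eye(len(p))[i]*[.008,.008,.1,.006][i] for i in range(len(p))])
        r=minimize(cost,p,method='Nelder-Mead',options=dict(initial_simplex=S,xatol=1e-5,fatol=1e-5,maxiter=500))
        if best is None or r.fun<best.fun: best=r
    return best.x,best.fun
E
python3 - <<'E'
from h import *
t,s=load('top0'),load('side0')
def show(n,k,views,p0,z,fz):
    x,f=fit(k,views,p0,z,fz); print(n,x.round(4),'deg',np.degrees(x[2]).round(2),'cost',round(f,3)); return x
def V(d,k,roi,thr=None): return (d,roi,mask(d,k,roi,thr))
rb,rs=(95,245,150,302),(140,335,220,400)
vb=[V(t,'bezel',rb),V(s,'bezel',rs)]
p=[*plane(t,[[122,274]],.01)[0],.3]
for vv,fz in((vb[:1],0),(vb,1)): show('bezel',"bezel",vv,p,.006,fz)
vl=[V(t,'lockbody',(318,226,348,262)),V(s,'lockbody',(315,220,350,250))]
p=[*plane(t,[[333,243]],.01)[0],-.4]
for vv,fz in((vl[:1],0),(vl,1)): show('lock',"lockbody",vv,p,.006,fz)
for n,roi,c,a in(('door',(95,247,150,300),(122,273),.05),('keypad',(309,219,364,270),(338,245),-.1),('hasp',(410,233,461,285),(435,260),.12)):
    g=t['img'][roi[1]:roi[3],roi[0]:roi[2],1]; print(np.percentile(g,[5,20,35,50,65,80,95]))
for n,roi,c,a,th in(('door',(98,250,147,297),(122,273),.02,145),('keypad',(311,221,358,269),(338,245),-.1,145),('hasp',(412,236,458,283),(435,260),.12,145)):
    m=mask(t,'pad',roi,th); cv2.imwrite(f'pics/m_{n}.png',m*255)
    show(n,'pad',[(t,roi,m)],[*plane(t,[c],.006)[0],a],0,0)
m=mask(t,'hinge',(420,245,455,281),130); show('hinge','hinge',[(t,(420,245,455,281),m)],[*plane(t,[(438,262)],.01)[0],.05],.006,0)
E
```

```text
bezel [0.4441 0.3961 0.0148] deg 0.85 cost 22.752
bezel [ 0.4481  0.3975  0.3334 -0.0125] deg 19.1 cost 22.805
lock [ 0.5132 -0.1307 -0.4397] deg -25.19 cost 0.096
lock [ 0.5129 -0.131  -0.4425  0.0061] deg -25.35 cost 0.295
[ 48.  75.  92.  98. 150. 162. 167.]
[107.  111.  114.4 133.  166.  177.  181. ]
[ 99.   104.   125.   143.   155.15 168.   174.  ]
door [0.438  0.3924 0.0143] deg 0.82 cost 0.077
keypad [ 0.5051 -0.133  -0.1184] deg -6.78 cost 0.024
hasp [ 0.4699 -0.3838  0.1395] deg 7.99 cost 0.051
hinge [ 0.497  -0.3878  0.0491] deg 2.81 cost 0.244
```

Run:
```python
from h import *
t,s=load('top0'),load('side0')
print(t['img'][274,108:140].tolist())
def roim(d,k,roi,f,p0,z,fz=False):
    pass
def navy(d,roi):
    im=cv2.resize(d['img'][roi[1]:roi[3],roi[0]:roi[2]],None,fx=U,fy=U,interpolation=cv2.INTER_CUBIC).astype(int)
    m=(im[...,0]-im[...,2]>8).astype(np.uint8)
    n,l,st,_=cv2.connectedComponentsWithStats(m); m=(l==1+np.argmax(st[1:,4])).astype(np.uint8)
    c=max(cv2.findContours(m,0,2)[0],key=cv2.contourArea); o=np.zeros_like(m); cv2.fillPoly(o,[cv2.convexHull(c)],1); return o
rb,rs=(104,252,141,297),(145,340,212,397)
vb=[(t,rb,navy(t,rb)),(s,rs,navy(s,rs))]
p=[*plane(t,[[122,274]],.01)[0],.3]
B={}
for vv,fz in((vb[:1],0),(vb,1)):
    x,f=fit('bezel',vv,p,.006,fz); print('bezel',x.round(4),np.degrees(x[2]),f)
B['bezel']=(x,x[3])
h=(426,246,452,279)
for th in(120,127,134):
    m=mask(t,'hinge',h,th); x,f=fit('hinge',[(t,h,m)],[*plane(t,[(438,262)],.01)[0],.05],.006); print('hinge',x.round(4),np.degrees(x[2]),f)
    B['hinge']=(x,.006)
B['lockbody']=([.5132,-.1307,-.4397],.006)
pads=[[.438,.3924,.0143],[.5051,-.133,-.1184],[.4699,-.3838,.1395]]
k=7; out=[]
for roi in((95,245,151,305),(310,215,366,275),(408,230,464,290)):
    im=cv2.resize(t['img'][roi[1]:roi[3],roi[0]:roi[2]],None,fx=k,fy=k,interpolation=cv2.INTER_CUBIC)
    for n,(x,z) in list(B.items())+[('pad',(q,0)) for q in pads]:
        V=proj(t,verts(n,x,z)); hh=cv2.convexHull(((V-roi[:2]+.5)*k-.5).astype(np.int32)); cv2.polylines(im,[hh],True,(0,0,255) if n!='pad' else (0,255,0),1)
    out.append(im[:,:264] if 0 else cv2.resize(im,None,fx=.68,fy=.68))
cv2.imwrite('pics/fit.png',np.hstack(out)); print(np.hstack(out).shape)
```

```text
[[80, 85, 91], [73, 65, 70], [70, 53, 57], [68, 46, 49], [57, 42, 44], [50, 42, 50], [55, 60, 65], [74, 80, 85], [81, 91, 94], [85, 96, 98], [81, 87, 93], [80, 90, 97], [83, 92, 97], [84, 92, 98], [89, 95, 102], [85, 93, 101], [84, 93, 99], [84, 93, 101], [86, 93, 100], [82, 91, 98], [74, 80, 84], [74, 66, 71], [72, 56, 57], [68, 49, 52], [60, 50, 56], [56, 58, 64], [69, 72, 80], [82, 89, 96], [88, 96, 101], [88, 95, 103], [87, 96, 101], [90, 96, 103]]
bezel [0.4385 0.3917 0.2046] 11.723996647577998 0.18204911092294665
bezel [0.4395 0.3903 0.2657 0.0047] 15.223443905940838 0.2530420423048616
hinge [ 0.4644 -0.3893  0.0501] 2.868153865634629 0.022129582732691784
hinge [ 0.4963 -0.3863  0.0419] 2.3988940794659075 0.13023255813953488
hinge [ 0.4975 -0.3853  0.0505] 2.8923088092862113 0.15253159526269772
(286, 801, 3)
```

View pics/fit.png

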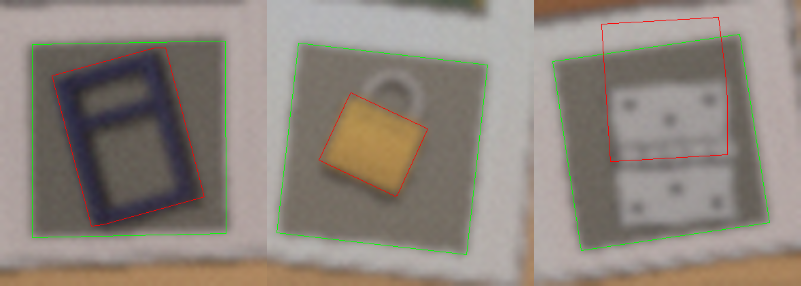

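The pads (green) and the bezel and padlock (red) fit well in the overlay. The hinge outline drawn there is a bad-threshold fit. The threshold-120 fit (0.4644, -0.3893, 2.9°, cost 0.02) is the good one. Next I'll locate the flap and check the gripper details.

```bash
cat >> h.py <<'E'
def goto(x,y,z,yawdeg):
    """deltas (tool axes, m / deg) from the measured pose to tool-down pose, tool x at yaw"""
    from workcell import readout
    s=readout.read_state(); Rc=R.from_rotvec(s['tcp_rot']); Rt=R.from_euler('z',yawdeg,degrees=True)*R.from_euler('x',180,degrees=True)
    d=Rc.inv().apply(np.array([x,y,z])-s['tool_pos']); w=np.degrees((Rc.inv()*Rt).as_rotvec())
    print('t',round(s['time'],2),'d',d.round(4),'w',w.round(1),'rows',int(np.ceil(max(np.linalg.norm(d)/.05,np.linalg.norm(w)/8.59))),'width',round(float(s['width']),3))
E
python3 - <<'E'
from h import *
from workcell import bot
print([a for a in dir(bot) if a[0]!='_'], bot.tip_extent)
t=load('top0'); print('flap plate corners ~',plane(t,[[191,197],[253,195],[257,269],[194,272]],.006).round(3))
print('fingerhole',plane(t,[[225,261]],.006).round(3))
c,s_=np.cos(-.4415),np.sin(-.4415); L=np.array([.5131-.007*c,-.131-.007*s_]); print('lock grasp',L)
goto(L[0],L[1],.12,-25.3)
E
```

```text
['MotionError', 'tip_extent'] 0.017
flap plate corners ~ [[0.628 0.223]
 [0.633 0.068]
 [0.448 0.058]
 [0.442 0.214]]
fingerhole [[0.468 0.138]]
lock grasp [ 0.50677122 -0.12800893]
t 0.1 d [ 0.4495 -0.4075  0.1279] w [-0.1  0.  41.8] rows 13 width 1.002
```

Request:
jog_arm(deltas=[0.225,-0.204,0.064,0,0,20.9,1,0.225,-0.204,0.064,0,0,20.9,1,0.225,-0.204,0.064,0,0,20.9,1,0.225,-0.204,0.064,0,0,20.9,1,0.225,-0.204,0.064,0,0,20.9,1,0.225,-0.204,0.064,0,0,20.9,1,0.225,-0.204,0.064,0,0,20.9,1,0.225,-0.204,0.064,0,0,20.9,1], squeeze=60)

```text
time: 0.9
tool_pos: [0.3497, -0.3859, 0.1834]
tcp_rot: [-3.138, 0.116, 0.002]
wrist_force: [-0.5, -0.5, -0.5]
width: 1.0
grip_force: 0.0
```

```bash
python3 -c "
from h import *
goto(.5068,-.128,.09,-25.3)"
```

```text
t 0.9 d [ 0.1378 -0.2686  0.0935] w [-0.1  0.1 21.1] rows 7 width 1.0
```

Request:
jog_arm(deltas=[0.138,-0.269,0.093,0,0,21.1,1,0.138,-0.269,0.093,0,0,21.1,1,0.138,-0.269,0.093,0,0,21.1,1,0.138,-0.269,0.093,0,0,21.1,1,0.138,-0.269,0.093,0,0,21.1,1,0.138,-0.269,0.093,0,0,21.1,1,0.138,-0.269,0.093,0,0,21.1,1,0.138,-0.269,0.093,0,0,21.1,1])

```text
time: 1.7
tool_pos: [0.5089, -0.1294, 0.0904]
tcp_rot: [-3.065, 0.69, 0.001]
wrist_force: [-0.9, 0.4, 0.0]
width: 0.998
grip_force: 0.0
```

```bash
python3 -c "
from h import *
goto(.5068,-.128,.024,-25.3)"
```

```text
t 1.7 d [-0.0024 -0.0004  0.0664] w [ 0.   0.  -0.1] rows 2 width 0.998
```

Request:
jog_arm(deltas=[-0.002,0,0.035,0,0,0,1,-0.002,0,0.064,0,0,0,1,-0.002,0,0.064,0,0,0,1,-0.002,0,0.064,0,0,0,-1,-0.002,0,0.064,0,0,0,-1,-0.002,0,0.064,0,0,0,-1,-0.002,0,0.064,0,0,0,-1,-0.002,0,0.064,0,0,0,-1])

```text
time: 2.5
tool_pos: [0.5081, -0.1304, 0.0298]
tcp_rot: [3.063, -0.693, 0.008]
wrist_force: [-1.3, -1.7, 6.5]
width: 0.498
grip_force: 62.4
```

```bash
python3 -c "
from h import *
goto(.5068,-.128,.024,-25.3)"
```

```text
t 2.5 d [-0.0022 -0.0016  0.0058] w [-0.  -0.3 -0.2] rows 1 width 0.498
```

Request:
jog_arm(deltas=[0,0,-0.03,0,0,0,-1,0,0,-0.07,0,0,0,-1,0,0,-0.1,0,0,0,-1,0,0,-0.1,0,0,0,-1])

```text
time: 2.9
tool_pos: [0.5099, -0.1305, 0.1331]
tcp_rot: [3.063, -0.693, 0.017]
wrist_force: [1.1, -0.0, -1.6]
width: 0.493
grip_force: 62.0
```

```bash
python3 -c "
from h import *
goto(.54,.14,.13,2.8)
c=grab('side','side1');grab('top','top1'); cv2.imwrite('pics/s1.png',cv2.resize(c['color'][130:330,230:430],(600,600),interpolation=cv2.INTER_CUBIC))"
```

```text
t 2.9 d [-0.0893 -0.2571  0.0025] w [  0.1  -0.6 -28.3] rows 6 width 0.493
```

View pics/s1.png

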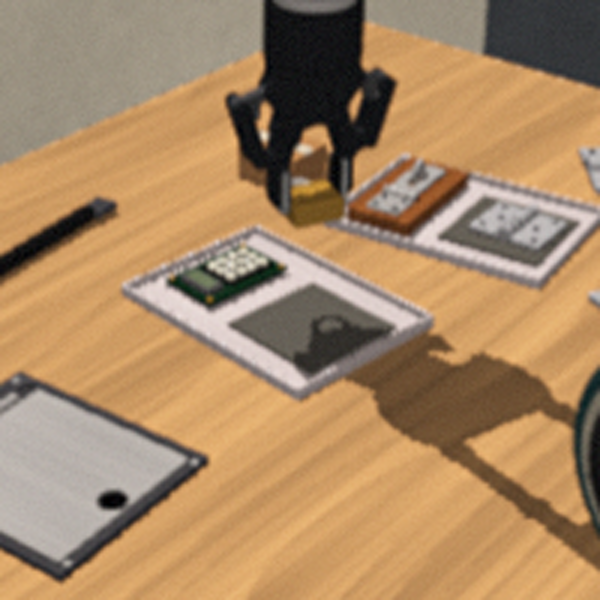

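The side view shows the padlock held level with its shackle free, and the keypad pad now empty at about (315,330) in the crop. Next I'll park it on the flap.

Request:
jog_arm(deltas=[-0.089,-0.257,0,0,0,-28.3,-1,-0.089,-0.257,0,0,0,-28.3,-1,-0.089,-0.257,0,0,0,-28.3,-1,-0.089,-0.257,0,0,0,-28.3,-1,-0.089,-0.257,0,0,0,-28.3,-1,-0.089,-0.257,0,0,0,-28.3,-1,-0.089,-0.257,0,0,0,-28.3,-1,-0.089,-0.257,0,0,0,-28.3,-1])

```text
time: 3.8
tool_pos: [0.5345, 0.1409, 0.1251]
tcp_rot: [3.139, 0.079, -0.007]
wrist_force: [0.5, 0.5, -2.4]
width: 0.495
grip_force: 62.1
```

```bash
python3 -c "
from h import *
goto(.54,.14,.031,2.8)"
```

```text
t 3.8 d [0.0058 0.0011 0.094 ] w [0.1 0.2 0.1] rows 2 width 0.495
```

Request:
jog_arm(deltas=[0.006,0.001,0.04,0,0,0,-1,0.006,0.001,0.08,0,0,0,-1,0.006,0.001,0.092,0,0,0,-1,0.006,0.001,0.092,0,0,0,-1,0.006,0.001,0.092,0,0,0,-1,0.006,0.001,0.092,0,0,0,-1])

```text
time: 4.4
tool_pos: [0.5436, 0.14, 0.0368]
tcp_rot: [-3.14, -0.075, -0.004]
wrist_force: [-0.0, -0.7, -2.3]
width: 0.494
grip_force: 62.7
```

```bash
python3 -c "
from h import *
goto(.54,.14,.031,2.8)
from workcell import readout;s=readout.read_state();print(s['wrist_force'],s['joint_vel'])"
```

```text
t 4.4 d [-0.0036 -0.0001  0.0058] w [-0.  -0.1 -0.1] rows 1 width 0.494
[-0.00898994 -0.72912628 -2.33897684] [ 5.88111722e-03 -3.70883367e-03 -4.03074933e-03  7.06934513e-05
 -3.40681581e-04  1.57806968e-03]
```

Request:
jog_arm(deltas=[-0.003,0,0.004,0,0,0,-1,-0.003,0,0.004,0,0,0,-1,-0.003,0,0.004,0,0,0,-1])

```text
time: 4.7
tool_pos: [0.5392, 0.1402, 0.0316]
tcp_rot: [-3.141, -0.077, -0.001]
wrist_force: [-0.3, 0.3, -1.9]
width: 0.494
grip_force: 62.7
```

Request:
jog_arm(deltas=[0,0,0.002,0,0,0,-1,0,0,0.002,0,0,0,-1])

```text
time: 4.9
tool_pos: [0.5398, 0.1403, 0.0298]
tcp_rot: [-3.14, -0.077, -0.001]
wrist_force: [-0.5, 0.2, 0.3]
width: 0.498
grip_force: 63.0
```

Contact came at a TCP z of 0.0298, the same as at the grasp. Releasing.

Request:
jog_arm(deltas=[0,0,0,0,0,0,0,0,0,0,0,0,0,1,0,0,0,0,0,0,1,0,0,0,0,0,0,1,0,0,-0.03,0,0,0,1,0,0,-0.07,0,0,0,1,0,0,-0.07,0,0,0,1,0,0,-0.07,0,0,0,1])

```text
time: 5.7
tool_pos: [0.5406, 0.1404, 0.1008]
tcp_rot: [-3.14, -0.076, -0.005]
wrist_force: [0.6, 1.0, -0.4]
width: 1.004
grip_force: 0.0
```

```bash
python3 -c "
from h import *
goto(.4395,.3903,.085,15.2)"
```

```text
t 5.7 d [-0.0888 -0.2546  0.0157] w [ -0.   -0.2 -12.4] rows 6 width 1.004
```

Request:
jog_arm(deltas=[-0.089,-0.255,0.01,0,0,-12.4,1,-0.089,-0.255,0.01,0,0,-12.4,1,-0.089,-0.255,0.01,0,0,-12.4,1,-0.089,-0.255,0.01,0,0,-12.4,1,-0.089,-0.255,0.01,0,0,-12.4,1,-0.089,-0.255,0.01,0,0,-12.4,1,-0.089,-0.255,0.01,0,0,-12.4,1,-0.089,-0.255,0.01,0,0,-12.4,1])

```text
time: 6.5
tool_pos: [0.4369, 0.3899, 0.0876]
tcp_rot: [3.112, 0.417, -0.004]
wrist_force: [-0.4, -0.5, -0.8]
width: 1.002
grip_force: 0.0
```

```bash
python3 -c "
from h import *
goto(.4395,.3903,.027,15.2)"
```

```text
t 6.5 d [0.0028 0.0002 0.0606] w [0.1 0.2 0.1] rows 2 width 1.002
```

Request:
jog_arm(deltas=[0.003,0,0.035,0,0,0,1,0.003,0,0.061,0,0,0,1,0.003,0,0.061,0,0,0,1,0.003,0,0.061,0,0,0,1], squeeze=35)

```text
time: 6.9
tool_pos: [0.4408, 0.3895, 0.0275]
tcp_rot: [3.113, 0.412, -0.003]
wrist_force: [-0.1, -0.4, -0.6]
width: 0.997
grip_force: 0.0
```

Request:
jog_arm(deltas=[0,0,0,0,0,0,-1,0,0,0,0,0,0,-1,0,0,0,0,0,0,-1,0,0,0,0,0,0,-1,0,0,0,0,0,0,-1])

```text
time: 7.4
tool_pos: [0.4423, 0.392, 0.0303]
tcp_rot: [-3.113, -0.415, -0.005]
wrist_force: [-0.6, -2.6, 5.9]
width: 0.611
grip_force: 36.8
```

Request:
jog_arm(deltas=[0,0,-0.03,0,0,0,-1,0,0,-0.07,0,0,0,-1,0,0,-0.08,0,0,0,-1,0,0,-0.08,0,0,0,-1,0,0,-0.08,0,0,0,-1])

```text
time: 7.9
tool_pos: [0.4403, 0.3909, 0.1076]
tcp_rot: [3.114, 0.415, -0.001]
wrist_force: [-1.0, 0.5, -1.4]
width: 0.614
grip_force: 37.3
```

```bash
python3 -c "
from h import *
goto(.5081,-.1334,.11,-6.8)"
```

```text
t 7.9 d [-0.072   0.5237 -0.0022] w [ 0.  0. 22.] rows 11 width 0.614
```

Request:
jog_arm(deltas=[-0.036,0.262,-0.005,0,0,11,-1,-0.036,0.262,-0.005,0,0,11,-1,-0.036,0.262,-0.005,0,0,11,-1,-0.036,0.262,-0.005,0,0,11,-1,-0.036,0.262,-0.005,0,0,11,-1,-0.036,0.262,-0.005,0,0,11,-1,-0.036,0.262,-0.005,0,0,11,-1,-0.036,0.262,-0.005,0,0,11,-1])

```text
time: 8.7
tool_pos: [0.4739, 0.1291, 0.112]
tcp_rot: [-3.139, -0.113, 0.004]
wrist_force: [-0.2, 0.9, -2.0]
width: 0.615
grip_force: 37.3
```

```bash
python3 -c "
from h import *
goto(.5081,-.1334,.08,-6.8)"
```

```text
t 8.7 d [0.0153 0.2643 0.0319] w [-0.   0.1 10.9] rows 6 width 0.615
```

Request:
jog_arm(deltas=[0.015,0.264,0.03,0,0,10.9,-1,0.015,0.264,0.03,0,0,10.9,-1,0.015,0.264,0.03,0,0,10.9,-1,0.015,0.264,0.03,0,0,10.9,-1,0.015,0.264,0.03,0,0,10.9,-1,0.015,0.264,0.03,0,0,10.9,-1,0.015,0.264,0.03,0,0,10.9,-1,0.015,0.264,0.03,0,0,10.9,-1])

```text
time: 9.5
tool_pos: [0.5089, -0.1316, 0.0826]
tcp_rot: [-3.135, 0.183, 0.002]
wrist_force: [-0.1, -0.5, -0.3]
width: 0.613
grip_force: 37.4
```

```bash
python3 -c "
from h import *
goto(.5081,-.1334,.035,-6.8)"
```

```text
t 9.5 d [-0.0005  0.0019  0.0476] w [-0.1  0.1  0.1] rows 1 width 0.613
```

Request:
jog_arm(deltas=[-0.001,0.002,0.03,0,0,0,-1,-0.001,0.002,0.045,0,0,0,-1,-0.001,0.002,0.047,0,0,0,-1,-0.001,0.002,0.047,0,0,0,-1,-0.001,0.002,0.047,0,0,0,-1])

```text
time: 10.0
tool_pos: [0.5087, -0.1342, 0.0373]
tcp_rot: [3.136, -0.181, 0.002]
wrist_force: [0.1, 0.3, -1.1]
width: 0.617
grip_force: 37.4
```

```bash
python3 -c "
from h import *
goto(.5081,-.1334,.030,-6.8)"
```

```text
t 10.0 d [-0.0007 -0.0007  0.0073] w [ 0.  -0.1  0.2] rows 1 width 0.617
```

Next: lower gently to contact, release and rise.

Request:
jog_arm(deltas=[0,0,0.004,0,0,0,-1,0,0,0.007,0,0,0,-1,0,0,0.007,0,0,0,-1])

```text
time: 10.3
tool_pos: [0.5087, -0.1351, 0.0303]
tcp_rot: [-3.136, 0.184, -0.003]
wrist_force: [-0.9, 0.4, 4.9]
width: 0.616
grip_force: 37.9
```

Request:
jog_arm(deltas=[0,0,0,0,0,0,0.5,0,0,0,0,0,0,1,0,0,0,0,0,0,1,0,0,0,0,0,0,1,0,0,-0.03,0,0,0,1,0,0,-0.08,0,0,0,1,0,0,-0.08,0,0,0,1,0,0,-0.08,0,0,0,1])

```text
time: 11.1
tool_pos: [0.5093, -0.1356, 0.1112]
tcp_rot: [3.135, -0.184, 0.007]
wrist_force: [-0.9, -0.3, 0.7]
width: 0.999
grip_force: 0.0
```

```bash
python3 -c "
from h import *
goto(.4644,-.3893,.08,2.9)"
```

```text
t 11.1 d [-0.0151  0.2572  0.0313] w [ 0.1 -0.2 -9.6] rows 6 width 0.999
```

Next: move above the hinge, which clears the view, then re-measure the placed bezel and the hinge, now seen in both cameras.

Request:
jog_arm(deltas=[-0.015,0.257,0,0,0,-9.6,1,-0.015,0.257,0,0,0,-9.6,1,-0.015,0.257,0,0,0,-9.6,1,-0.015,0.257,0,0,0,-9.6,1,-0.015,0.257,0,0,0,-9.6,1,-0.015,0.257,0,0,0,-9.6,1,-0.015,0.257,0,0,0,-9.6,1])

```text
time: 11.8
tool_pos: [0.4614, -0.3897, 0.1074]
tcp_rot: [-3.139, -0.074, 0.003]
wrist_force: [0.9, 1.3, -0.1]
width: 1.0
grip_force: 0.0
```

```bash
cat >> h.py <<'E'
def navy(d,roi):
    im=cv2.resize(d['img'][roi[1]:roi[3],roi[0]:roi[2]],None,fx=U,fy=U,interpolation=cv2.INTER_CUBIC).astype(int)
    m=(im[...,0]-im[...,2]>8).astype(np.uint8)
    n,l,st,_=cv2.connectedComponentsWithStats(m); m=(l==1+np.argmax(st[1:,4])).astype(np.uint8)
    c=max(cv2.findContours(m,0,2)[0],key=cv2.contourArea); o=np.zeros_like(m); cv2.fillPoly(o,[cv2.convexHull(c)],1); return o
E
python3 - <<'E'
from h import *
goto(.4644,-.3893,.03,2.9)
grab('top','top2');grab('side','side2'); t,s=load('top2'),load('side2')
roi=(315,222,358,266); rs=(300,220,362,255)
a=(t,roi,navy(t,roi)); b=(s,rs,navy(s,rs))
for v,fz in(([a],0),([a,b],1)):
    x,f=fit('bezel',v,[.505,-.133,-.12],.006,fz); print(x.round(4),np.degrees(x[2]),f)
im=cv2.resize(t['img'][205:285,295:375],(400,400),interpolation=cv2.INTER_CUBIC)
for k,q,z,c in(('bezel',x,x[3],(0,0,255)),('pad',[.5051,-.133,-.1184],0,(0,255,0))):
    cv2.polylines(im,[cv2.convexHull(((proj(t,verts(k,q,z))-[295,205]+.5)*5-.5).astype(np.int32))],True,c,1)
im2=cv2.resize(s['img'][165:265,290:450],(400,250),interpolation=cv2.INTER_CUBIC); im2=cv2.copyMakeBorder(im2,0,150,0,0,0)
cv2.imwrite('pics/c2.png',np.hstack([im,im2]))
E
```

```text
t 11.8 d [ 0.0031 -0.0001  0.0774] w [-0.1  0.1 -0.2] rows 2 width 1.0
[ 0.5131 -0.133  -0.2704] -15.492584746574039 1.5486499754540992
[ 0.5048 -0.1377 -0.1033  0.0029] -5.916148671680547 1.658440916675319
```

View pics/c2.png

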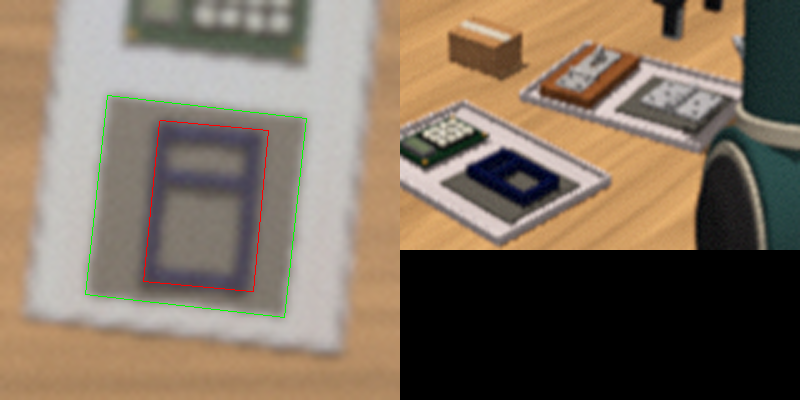

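The top crop shows the bezel on the keypad pad, with its outline around (158,125)–(250,290) and the pad middle at (195,206). It sits slightly right of the middle. The mask was too loose, so I'll refit with a darker threshold, and fit the hinge from both views.

Run:
```python
from h import *
t,s=load('top2'),load('side2')
roi=(320,225,354,266); rs=(315,222,354,250)
print(t['img'][245,320:354].tolist())
for th in(85,92,98):
    a=(t,roi,mask(t,'pad',roi,th)); b=(s,rs,navy(s,rs))
    for v,fz in(([a],0),([a,b],1)):
        x,f=fit('bezel',v,[.505,-.135,-.12],.006,fz); print(th,x.round(4),np.degrees(x[2]).round(1),round(f,3))
u=np.array([-.1184]); c,s_=np.cos(u),np.sin(u)
```

```text
[[111, 121, 130], [113, 122, 130], [112, 121, 129], [108, 116, 123], [94, 96, 102], [91, 79, 85], [85, 73, 78], [87, 82, 89], [98, 103, 108], [106, 115, 122], [112, 121, 127], [111, 122, 127], [109, 120, 128], [110, 122, 129], [109, 117, 125], [106, 115, 123], [102, 113, 121], [105, 114, 120], [106, 115, 121], [104, 114, 121], [102, 112, 119], [102, 108, 117], [93, 98, 105], [91, 86, 90], [86, 74, 78], [91, 77, 81], [96, 93, 100], [103, 109, 116], [108, 116, 124], [112, 122, 130], [110, 120, 129], [113, 121, 130], [116, 124, 131], [127, 137, 142]]
85 [ 0.5027 -0.1347 -0.0771] -4.4 0.056
85 [ 0.5029 -0.1361 -0.1083  0.0064] -6.2 0.174
92 [ 0.5026 -0.1353 -0.1097] -6.3 0.043
92 [ 0.5021 -0.1351 -0.1087  0.0075] -6.2 0.162
98 [ 0.5022 -0.135  -0.1005] -5.8 0.06
98 [ 0.5016 -0.1354 -0.0961  0.0077] -5.5 0.177
```

The bezel reads (0.5024, -0.1353, -6.0°) against the pad's (0.5051, -0.133, -6.8°). That is about 3.5 mm off, so I'll trim it at the end. Now the hinge.

Request:
jog_arm(deltas=[0.003,0,0.04,0,0,0,1,0.003,0,0.07,0,0,0,1,0.003,0,0.078,0,0,0,1,0.003,0,0.078,0,0,0,1,0.003,0,0.078,0,0,0,1], squeeze=70)

```text
time: 12.4
tool_pos: [0.4669, -0.388, 0.0323]
tcp_rot: [3.14, 0.081, 0.001]
wrist_force: [0.4, -0.4, 0.7]
width: 0.999
grip_force: 0.0
```

Request:
jog_arm(deltas=[0,0,0,0,0,0,-1,0,0,0,0,0,0,-1,0,0,0,0,0,0,-1,0,0,0,0,0,0,-1,0,0,0,0,0,0,-1])

```text
time: 12.9
tool_pos: [0.4695, -0.392, 0.037]
tcp_rot: [3.133, 0.079, 0.011]
wrist_force: [0.8, -2.3, 15.7]
width: 0.144
grip_force: 8.3
```

The fingers closed above the hinge because the open tips stand higher. Open again and look.

Request:
jog_arm(deltas=[0,0,-0.02,0,0,0,1,0,0,-0.05,0,0,0,1,0,0,-0.07,0,0,0,1,0,0,-0.07,0,0,0,1,0,0,-0.07,0,0,0,1])

```text
time: 13.4
tool_pos: [0.4662, -0.3889, 0.1022]
tcp_rot: [3.139, 0.079, 0.002]
wrist_force: [-0.2, 0.3, -0.0]
width: 0.972
grip_force: 0.0
```

Run:
```python
from h import *
goto(.4644,-.3893,.03,2.9)
grab('top','top3'); t=load('top3')
h=(424,242,455,283)
im=[]
cv2.imwrite('pics/c3.png',cv2.resize(t['img'][200:320,380:520],(700,600),interpolation=cv2.INTER_CUBIC))
```

```text
t 13.4 d [-0.002   0.0002  0.0722] w [ 0.1 -0.1 -0. ] rows 2 width 0.972
```

View pics/c3.png

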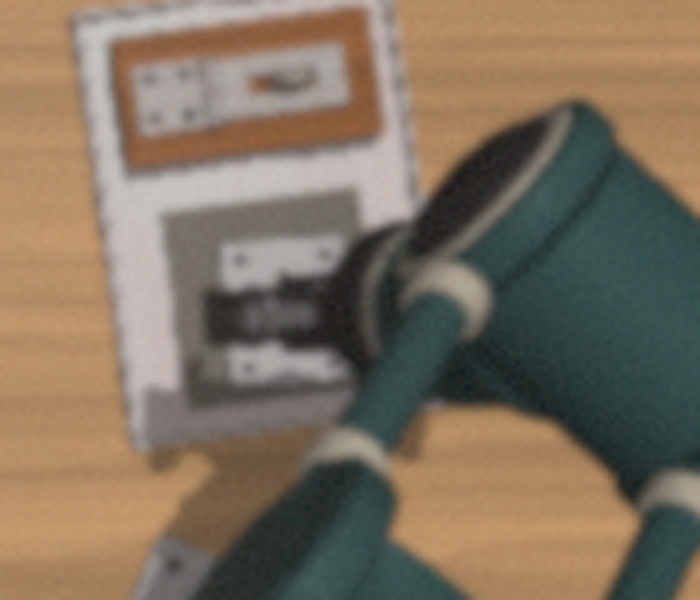

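The visible hinge corners, crop (220,240) and (232,385), match the first picture, so it has not moved. The tips are evidently 17 mm ahead only when shut, so I'll go about 12 mm lower.

Request:
jog_arm(deltas=[-0.002,0,0.04,0,0,0,1,-0.002,0,0.07,0,0,0,1,-0.002,0,0.08,0,0,0,1,-0.002,0,0.084,0,0,0,1,-0.002,0,0.084,0,0,0,1,-0.002,0,0.084,0,0,0,1])

```text
time: 14.05
tool_pos: [0.4649, -0.3894, 0.0186]
tcp_rot: [3.139, 0.079, 0.003]
wrist_force: [0.3, -0.4, 0.7]
width: 0.999
grip_force: 0.0
```

Request:
jog_arm(deltas=[0,0,0,0,0,0,0.6,0,0,0,0,0,0,0.4,0,0,0,0,0,0,0.2,0,0,0,0,0,0,0.2])

```text
time: 14.45
tool_pos: [0.4649, -0.3893, 0.0193]
tcp_rot: [3.139, 0.079, 0.003]
wrist_force: [-0.1, 0.7, 5.8]
width: 0.678
grip_force: 75.6
```

Request:
jog_arm(deltas=[0,0,-0.03,0,0,0,-0.2,0,0,-0.07,0,0,0,-0.2,0,0,-0.1,0,0,0,-0.2,0,0,-0.1,0,0,0,-0.2,0,0,-0.1,0,0,0,-0.2])

```text
time: 14.95
tool_pos: [0.4641, -0.3887, 0.1179]
tcp_rot: [3.139, 0.079, 0.002]
wrist_force: [-0.5, 0.6, -3.3]
width: 0.679
grip_force: 76.3
```

```bash
python3 -c "
from h import *
goto(.4385,.3924,.12,.8)"
```

```text
t 14.95 d [ 0.0138 -0.7814 -0.003 ] w [ 0.1 -0.1  2.1] rows 16 width 0.679
```

Request:
jog_arm(deltas=[0.007,-0.39,-0.003,0,0,1,-0.2,0.007,-0.39,-0.003,0,0,1,-0.2,0.007,-0.39,-0.003,0,0,1,-0.2,0.007,-0.39,-0.003,0,0,1,-0.2,0.007,-0.39,-0.003,0,0,1,-0.2,0.007,-0.39,-0.003,0,0,1,-0.2,0.007,-0.39,-0.003,0,0,1,-0.2,0.007,-0.39,-0.003,0,0,1,-0.2])

```text
time: 15.75
tool_pos: [0.4484, 0.0038, 0.1178]
tcp_rot: [-3.14, -0.053, 0.007]
wrist_force: [1.1, 1.2, -3.0]
width: 0.679
grip_force: 76.4
```

```bash
python3 -c "
from h import *
goto(.4385,.3924,.12,.8)"
```

```text
t 15.75 d [ 0.0031 -0.3887 -0.0019] w [-0.   0.3  1.1] rows 8 width 0.679
```

Request:
jog_arm(deltas=[0.003,-0.389,0.02,0,0,1.1,-0.2,0.003,-0.389,0.02,0,0,1.1,-0.2,0.003,-0.389,0.02,0,0,1.1,-0.2,0.003,-0.389,0.02,0,0,1.1,-0.2,0.003,-0.389,0.02,0,0,1.1,-0.2,0.003,-0.389,0.02,0,0,1.1,-0.2,0.003,-0.389,0.02,0,0,1.1,-0.2,0.003,-0.389,0.02,0,0,1.1,-0.2])

```text
time: 16.55
tool_pos: [0.4392, 0.3918, 0.0972]
tcp_rot: [3.139, 0.024, -0.005]
wrist_force: [1.3, -0.2, -1.8]
width: 0.676
grip_force: 76.4
```

```bash
python3 -c "
from h import *
goto(.4385,.3924,.024,.8)"
```

```text
t 16.55 d [-0.0005 -0.0008  0.0732] w [0.1 0.2 0.1] rows 2 width 0.676
```

Request:
jog_arm(deltas=[-0.001,0,0.04,0,0,0,-0.2,-0.001,0,0.068,0,0,0,-0.2,-0.001,0,0.073,0,0,0,-0.2,-0.001,0,0.073,0,0,0,-0.2,-0.001,0,0.073,0,0,0,-0.2])

```text
time: 17.05
tool_pos: [0.4408, 0.3901, 0.0276]
tcp_rot: [-3.141, -0.021, -0.0]
wrist_force: [1.1, 0.7, -1.2]
width: 0.68
grip_force: 76.4
```

```bash
python3 -c "
from h import *
goto(.4385,.3924,.019,.8)"
```

```text
t 17.05 d [-0.0022 -0.0023  0.0086] w [-0. -0. -0.] rows 1 width 0.68
```

Request:
jog_arm(deltas=[-0.002,-0.002,0.005,0,0,0,-0.2,-0.002,-0.002,0.005,0,0,0,-0.2,-0.002,-0.002,0.005,0,0,0,-0.2])

```text
time: 17.35
tool_pos: [0.4388, 0.3925, 0.0232]
tcp_rot: [-3.141, -0.021, -0.002]
wrist_force: [1.0, 0.4, -2.7]
width: 0.679
grip_force: 76.5
```

Request:
jog_arm(deltas=[0,0,0.003,0,0,0,-0.2,0,0,0.003,0,0,0,-0.2])

```text
time: 17.55
tool_pos: [0.4384, 0.3921, 0.0193]
tcp_rot: [-3.141, -0.022, -0.0]
wrist_force: [0.3, -1.1, -0.7]
width: 0.68
grip_force: 76.5
```

Contact height is reached. Next: release, rise and head for the padlock on the flap.

Request:
jog_arm(deltas=[0,0,0.001,0,0,0,0.5,0,0,0.001,0,0,0,1,0,0,0.001,0,0,0,1,0,0,0.001,0,0,0,1,0,0,-0.03,0,0,0,1,0,0,-0.08,0,0,0,1,0,0,-0.1,0,0,0,1,0,0,-0.1,0,0,0,1])

```text
time: 18.35
tool_pos: [0.4412, 0.3945, 0.1244]
tcp_rot: [-3.136, -0.022, -0.011]
wrist_force: [0.9, -0.2, -0.8]
width: 1.0
grip_force: 0.0
```

```bash
python3 -c "
from h import *
goto(.54,.14,.1,2.8)"
```

```text
t 18.35 d [0.0951 0.256  0.0236] w [-0.3 -0.4 -2. ] rows 6 width 1.0
```

Request:
jog_arm(deltas=[0.096,0.256,0.026,0,0,-2,1,0.096,0.256,0.026,0,0,-2,1,0.096,0.256,0.026,0,0,-2,1,0.096,0.256,0.026,0,0,-2,1,0.096,0.256,0.026,0,0,-2,1,0.096,0.256,0.026,0,0,-2,1,0.096,0.256,0.026,0,0,-2,1,0.096,0.256,0.026,0,0,-2,1])

```text
time: 19.15
tool_pos: [0.5371, 0.137, 0.0921]
tcp_rot: [-3.141, -0.073, 0.003]
wrist_force: [-0.5, -0.2, -0.9]
width: 0.997
grip_force: 0.0
```

Run:
```python
from h import *
goto(.54,.14,.022,2.8)
grab('top','top4');grab('side','side4'); t,s=load('top4'),load('side4')
im=cv2.resize(t['img'][245:305,90:155],None,fx=6,fy=6,interpolation=cv2.INTER_CUBIC)
print(t['img'][262,95:150,1].tolist(), t['img'][275,95:150,1].tolist())
h=(104,254,141,293)
for th in(115,125,135):
    m=mask(t,'hinge',h,th); x,f=fit('hinge',[(t,h,m)],[.438,.392,.014],.006); print(th,x.round(4),np.degrees(x[2]).round(2),round(f,3))
# padlock body, seen from both cams if clear
ra,rb=(200,205,245,255),(215,255,270,310)
a=mask(t,'lockbody',ra)
```

```text
t 19.15 d [ 0.0032 -0.0029  0.0701] w [-0.   0.1 -0.1] rows 2 width 0.997
[179, 178, 178, 180, 172, 156, 132, 109, 100, 106, 102, 99, 99, 121, 145, 157, 149, 138, 144, 154, 162, 163, 164, 164, 166, 167, 166, 165, 165, 168, 164, 162, 160, 144, 126, 128, 146, 147, 127, 109, 108, 105, 104, 105, 104, 102, 116, 135, 126, 97, 81, 82, 81, 84, 80] [178, 176, 177, 177, 177, 163, 138, 111, 98, 102, 102, 107, 124, 136, 146, 148, 140, 139, 138, 144, 146, 139, 134, 134, 142, 142, 136, 133, 130, 139, 143, 137, 131, 135, 142, 142, 134, 117, 94, 84, 93, 99, 100, 102, 103, 99, 95, 95, 87, 85, 82, 83, 86, 80, 77]
115 [0.4385 0.3933 0.013 ] 0.74 0.051
125 [ 0.438   0.3936 -0.0081] -0.46 0.051
135 [0.4699 0.3954 0.0125] 0.72 0.453
```

The hinge reads (0.4383, 0.3934, 0.5°) against the pad's (0.438, 0.3924, 0.8°), so it is good. Now the padlock.

Request:
jog_arm(deltas=[0.003,-0.003,0.04,0,0,0,1,0.003,-0.003,0.065,0,0,0,1,0.003,-0.003,0.069,0,0,0,1,0.003,-0.003,0.069,0,0,0,1,0.003,-0.003,0.069,0,0,0,1])

```text
time: 19.75
tool_pos: [0.5416, 0.1416, 0.0255]
tcp_rot: [-3.14, -0.078, -0.003]
wrist_force: [0.6, -0.6, 0.6]
width: 1.0
grip_force: 0.0
```

Request:
jog_arm(deltas=[0,0,0,0,0,0,0.5,0,0,0,0,0,0,0,0,0,0,0,0,0,-0.3,0,0,0,0,0,0,-0.3,0,0,0,0,0,0,-0.3], squeeze=60)

```text
time: 20.25
tool_pos: [0.5419, 0.1409, 0.0256]
tcp_rot: [-3.14, -0.076, -0.004]
wrist_force: [-0.5, 0.9, 6.4]
width: 0.503
grip_force: 62.8
```

Request:
jog_arm(deltas=[0,0,-0.03,0,0,0,-0.3,0,0,-0.07,0,0,0,-0.3,0,0,-0.1,0,0,0,-0.3,0,0,-0.1,0,0,0,-0.3,0,0,-0.1,0,0,0,-0.3])

```text
time: 20.75
tool_pos: [0.5408, 0.1406, 0.1245]
tcp_rot: [-3.141, -0.076, -0.001]
wrist_force: [-0.8, 0.0, -3.0]
width: 0.497
grip_force: 62.0
```

```bash
python3 -c "
from h import *
goto(.465,-.3845,.12,8)"
```

```text
t 20.75 d [-0.1011  0.5208  0.0043] w [-0.  -0.  -5.2] rows 11 width 0.497
```

Request:
jog_arm(deltas=[-0.05,0.26,0,0,0,-2.6,-0.3,-0.05,0.26,0,0,0,-2.6,-0.3,-0.05,0.26,0,0,0,-2.6,-0.3,-0.05,0.26,0,0,0,-2.6,-0.3,-0.05,0.26,0,0,0,-2.6,-0.3,-0.05,0.26,0,0,0,-2.6,-0.3,-0.05,0.26,0,0,0,-2.6,-0.3])

```text
time: 21.45
tool_pos: [0.5014, -0.123, 0.122]
tcp_rot: [-3.137, -0.141, 0.006]
wrist_force: [-0.6, 0.8, -2.0]
width: 0.499
grip_force: 62.2
```

```bash
python3 -c "
from h import *
goto(.465,-.3845,.1,8)"
```

```text
t 21.45 d [-0.0596  0.2572  0.0218] w [-0.1  0.2 -2.8] rows 6 width 0.499
```

Request:
jog_arm(deltas=[-0.059,0.257,0.022,0,0,-2.8,-0.3,-0.059,0.257,0.022,0,0,-2.8,-0.3,-0.059,0.257,0.022,0,0,-2.8,-0.3,-0.059,0.257,0.022,0,0,-2.8,-0.3,-0.059,0.257,0.022,0,0,-2.8,-0.3,-0.059,0.257,0.022,0,0,-2.8,-0.3,-0.059,0.257,0.022,0,0,-2.8,-0.3,-0.059,0.257,0.022,0,0,-2.8,-0.3])

```text
time: 22.25
tool_pos: [0.4687, -0.3807, 0.1008]
tcp_rot: [-3.13, -0.225, 0.003]
wrist_force: [-0.1, -0.4, -1.9]
width: 0.499
grip_force: 62.4
```

```bash
python3 -c "
from h import *
goto(.465,-.3845,.031,8)"
```

```text
t 22.25 d [-0.0041  0.0034  0.0698] w [-0.2  0.1  0.2] rows 2 width 0.499
```

Request:
jog_arm(deltas=[-0.004,0.003,0.04,0,0,0,-0.3,-0.004,0.003,0.066,0,0,0,-0.3,-0.004,0.003,0.069,0,0,0,-0.3,-0.004,0.003,0.069,0,0,0,-0.3,-0.004,0.003,0.069,0,0,0,-0.3])

```text
time: 22.75
tool_pos: [0.4667, -0.3861, 0.0348]
tcp_rot: [3.132, 0.226, 0.003]
wrist_force: [-0.8, -0.8, -1.6]
width: 0.5
grip_force: 62.3
```

```bash
python3 -c "
from h import *
goto(.465,-.3845,.0255,8)"
```

```text
t 22.75 d [-0.0015 -0.0019  0.0093] w [ 0.1 -0.1  0.3] rows 1 width 0.5
```

Request:
jog_arm(deltas=[-0.001,-0.002,0.005,0,0,0,-0.3,-0.001,-0.002,0.007,0,0,0,-0.3,-0.001,-0.002,0.007,0,0,0,-0.3])

```text
time: 23.05
tool_pos: [0.4641, -0.3845, 0.0266]
tcp_rot: [3.133, 0.224, 0.0]
wrist_force: [-0.1, -0.1, -1.8]
width: 0.502
grip_force: 62.4
```

Request:
jog_arm(deltas=[0,0,0.002,0,0,0,-0.3,0,0,0.002,0,0,0,-0.3])

```text
time: 23.25
tool_pos: [0.4644, -0.3849, 0.0256]
tcp_rot: [3.133, 0.224, 0.001]
wrist_force: [-2.5, 1.7, 5.4]
width: 0.494
grip_force: 63.2
```

Contact. Release, rise and move off to the side to clear the view.

Request:
jog_arm(deltas=[0,0,0,0,0,0,0.3,0,0,0,0,0,0,1,0,0,0,0,0,0,1,0,0,0,0,0,0,1,0,0,-0.03,0,0,0,1,0,0,-0.08,0,0,0,1,0,0,-0.1,0,0,0,1,0,0,-0.1,0,0,0,1])

```text
time: 24.05
tool_pos: [0.4667, -0.3869, 0.1293]
tcp_rot: [3.127, 0.224, 0.01]
wrist_force: [0.5, -1.0, 1.0]
width: 0.998
grip_force: 0.0
```

Request:
jog_arm(deltas=[0.05,-0.4,-0.02,0,0,0,1,0.05,-0.4,-0.02,0,0,0,1,0.05,-0.4,-0.02,0,0,0,1,0.05,-0.4,-0.02,0,0,0,1,0.05,-0.4,-0.02,0,0,0,1,0.05,-0.4,-0.02,0,0,0,1,0.05,-0.4,-0.02,0,0,0,1,0.05,-0.4,-0.02,0,0,0,1])

```text
time: 24.85
tool_pos: [0.4553, 0.0168, 0.143]
tcp_rot: [-3.133, -0.224, 0.002]
wrist_force: [0.1, -0.2, 0.3]
width: 0.997
grip_force: 0.0
```

Run:
```python
from h import *
c=grab('top','top5');grab('side','side5'); t,s=load('top5'),load('side5')
ra=(422,244,460,284); a=mask(t,'lockbody',ra)
x,f=fit('lockbody',[(t,ra,a)],[.47,-.384,.14],.006); print('lock',x.round(4),np.degrees(x[2]).round(2),round(f,3))
goto(.5051,-.1353,.1,-6)
o=[]
for (u,v),P in(((432,245),[('lockbody',x,.006),('pad',[.4699,-.3838,.1395],0)]),((122,260),[('hinge',[.4383,.3934,.01],.006),('pad',[.438,.3924,.0143],0)])):
    im=cv2.resize(t['img'][v-50:v+50,u-40:u+40],None,fx=5,fy=5,interpolation=cv2.INTER_CUBIC)
    for k,q,z in P: cv2.polylines(im,[cv2.convexHull(((proj(t,verts(k,q,z))-[u-40,v-50]+.5)*5-.5).astype(np.int32))],True,(0,0,255) if k!='pad' else (0,255,0),1)
    o.append(im)
cv2.imwrite('pics/c5.png',np.hstack(o))
```

```text
lock [ 0.4668 -0.3859  0.1278] 7.32 0.157
t 24.95 d [0.026  0.1612 0.0428] w [-0.1  0.1 14.6] rows 4 width 1.002
```

View pics/c5.png

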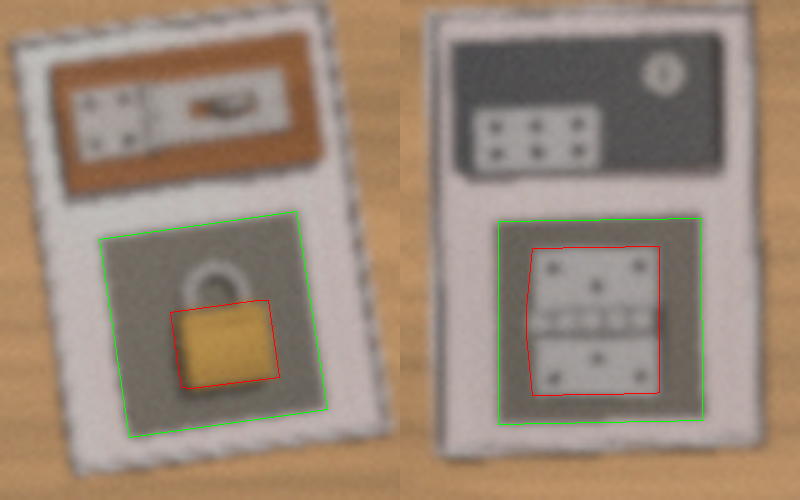

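The crop shows the padlock on the hasp pad, body (180,305)–(278,385) with the pad middle near (212,325). The hinge is well centred on the door pad. I'll refit the lock with a mask that takes in its shaded wall.

Run:
```python
from h import *
t=load('top5'); ra=(422,244,460,284)
im=cv2.resize(t['img'][ra[1]:ra[3],ra[0]:ra[2]],None,fx=U,fy=U,interpolation=cv2.INTER_CUBIC).astype(int)
for th in(25,35,45,80):
    m=(im[...,2]-im[...,0]>th).astype(np.uint8); n,l,st,_=cv2.connectedComponentsWithStats(m); m=(l==1+np.argmax(st[1:,4])).astype(np.uint8)
    x,f=fit('lockbody',[(t,ra,m)],[.47,-.384,.14],.006); e=R.from_euler('z',-.1395).apply([x[0]-.4699,x[1]+.3838,0])*1e3
    print(th,x.round(4),np.degrees(x[2]).round(1),round(f,3),'in pad frame',e.round(1))
t=load('top5'); roi=(320,225,354,266)
for th in(88,92,96):
    x,f=fit('bezel',[(t,roi,mask(t,'pad',roi,th))],[.503,-.135,-.12],.006); e=R.from_euler('z',.1184).apply([x[0]-.5051,x[1]+.133,0])*1e3; print('bezel',x.round(4),np.degrees(x[2]).round(1),round(f,3),e.round(1))
```

```text
25 [ 0.4664 -0.3864  0.1589] 9.1 0.095 in pad frame [-3.8 -2.1  0. ]
35 [ 0.4664 -0.3862  0.1847] 10.6 0.081 in pad frame [-3.8 -1.9  0. ]
45 [ 0.4663 -0.3855  0.1496] 8.6 0.099 in pad frame [-3.8 -1.2  0. ]
80 [ 0.4671 -0.3845  0.0335] 1.9 0.394 in pad frame [-2.8 -0.3  0. ]
bezel [ 0.5025 -0.1351 -0.102 ] -5.8 0.038 [-2.3 -2.3  0. ]
bezel [ 0.5028 -0.135  -0.1021] -5.8 0.054 [-2.1 -2.3  0. ]
bezel [ 0.5027 -0.135  -0.1014] -5.8 0.076 [-2.2 -2.3  0. ]
```

I'll trim both while there is time, bezel first.

```bash
python3 -c "
from h import *
goto(.506,-.1352,.08,-5.9)"
```

```text
t 24.95 d [0.0269 0.1613 0.0628] w [-0.1  0.1 14.5] rows 4 width 1.002
```

Request:
jog_arm(deltas=[0.027,0.161,0.063,0,0,14.5,1,0.027,0.161,0.063,0,0,14.5,1,0.027,0.161,0.063,0,0,14.5,1,0.027,0.161,0.063,0,0,14.5,1,0.027,0.161,0.063,0,0,14.5,1,0.027,0.161,0.063,0,0,14.5,1,0.027,0.161,0.063,0,0,14.5,1,0.027,0.161,0.063,0,0,14.5,1])

```text
time: 25.75
tool_pos: [0.5061, -0.1398, 0.0814]
tcp_rot: [-3.137, 0.171, -0.0]
wrist_force: [-0.2, -0.0, 0.4]
width: 0.998
grip_force: 0.0
```

```bash
python3 -c "
from h import *
goto(.506,-.1352,.024,-5.9)"
```

```text
t 25.75 d [-0.0006 -0.0046  0.0574] w [-0.  -0.  -0.3] rows 2 width 0.998
```

Request:
jog_arm(deltas=[0,-0.004,0.035,0,0,0,1,0,-0.004,0.055,0,0,0,1,0,-0.004,0.057,0,0,0,1,0,-0.004,0.057,0,0,0,1,0,-0.004,0.057,0,0,0,1], squeeze=35)

```text
time: 26.25
tool_pos: [0.5079, -0.1366, 0.0256]
tcp_rot: [3.136, -0.172, 0.004]
wrist_force: [-0.3, 0.5, 0.3]
width: 1.002
grip_force: 0.0
```

Request:
jog_arm(deltas=[0,0,0,0,0,0,0.5,0,0,0,0,0,0,0.2,0,0,0,0,0,0,-0.1,0,0,0,0,0,0,-0.1,0,0,0,0,0,0,-0.1])

```text
time: 26.75
tool_pos: [0.5077, -0.137, 0.0254]
tcp_rot: [3.136, -0.173, 0.003]
wrist_force: [-1.1, 0.6, 6.1]
width: 0.622
grip_force: 37.3
```

Request:
jog_arm(deltas=[0,0,-0.01,0,0,0,-0.1,0.002,-0.003,-0.012,0,0,0.8,-0.1,0.002,-0.003,-0.012,0,0,0.8,-0.1,0.002,-0.003,-0.012,0,0,0.8,-0.1,0.002,-0.003,-0.012,0,0,0.8,-0.1])

```text
time: 27.25
tool_pos: [0.5087, -0.1337, 0.0358]
tcp_rot: [-3.135, 0.195, 0.001]
wrist_force: [0.4, 0.7, -1.1]
width: 0.622
grip_force: 37.1
```

```bash
python3 -c "
from h import *
goto(.5102,-.134,.025,-6.8)"
```

```text
t 27.25 d [0.0015 0.0001 0.0108] w [-0.   0.  -0.3] rows 1 width 0.622
```

Request:
jog_arm(deltas=[0.001,0,0.005,0,0,-0.3,-0.1,0.001,0,0.01,0,0,-0.3,-0.1,0.001,0,0.01,0,0,-0.3,-0.1,0.001,0,0.01,0,0,-0.3,-0.1])

```text
time: 27.65
tool_pos: [0.5097, -0.1339, 0.0255]
tcp_rot: [-3.136, 0.187, 0.001]
wrist_force: [0.0, 0.0, -1.0]
width: 0.624
grip_force: 37.1
```

Request:
jog_arm(deltas=[0,0,0.001,0,0,0,0.3,0,0,0.001,0,0,0,0.6,0,0,0.001,0,0,0,1,0,0,0.001,0,0,0,1,0,0,-0.03,0,0,0,1,0,0,-0.06,0,0,0,1,0,0,-0.06,0,0,0,1])

```text
time: 28.35
tool_pos: [0.5137, -0.1351, 0.0907]
tcp_rot: [3.134, -0.186, 0.013]
wrist_force: [0.9, 0.6, 0.7]
width: 1.002
grip_force: 0.0
```

```bash
python3 -c "
from h import *
goto(.4665,-.385,.09,8)"
```

```text
t 28.35 d [-0.0172  0.2537  0.0009] w [  0.2  -0.5 -14.8] rows 6 width 1.002
```

Request:
jog_arm(deltas=[-0.018,0.254,0,0,0,-14.8,1,-0.018,0.254,0,0,0,-14.8,1,-0.018,0.254,0,0,0,-14.8,1,-0.018,0.254,0,0,0,-14.8,1,-0.018,0.254,0,0,0,-14.8,1,-0.018,0.254,0,0,0,-14.8,1,-0.018,0.254,0,0,0,-14.8,1,-0.018,0.254,0,0,0,-14.8,1])

```text
time: 29.15
tool_pos: [0.4616, -0.3829, 0.0853]
tcp_rot: [-3.132, -0.218, 0.002]
wrist_force: [0.3, 1.2, -0.4]
width: 1.001
grip_force: 0.0
```

Run:
```python
from h import *
goto(.464,-.3855,.024,8.5)
grab('top','top6'); t=load('top6'); roi=(320,225,354,266)
for th in(88,92,96):
    x,f=fit('bezel',[(t,roi,mask(t,'pad',roi,th))],[.503,-.135,-.12],.006); e=R.from_euler('z',.1184).apply([x[0]-.5051,x[1]+.133,0])*1e3; print('bezel',x.round(4),np.degrees(x[2]).round(1),round(f,3),e.round(1))
```

```text
t 29.15 d [0.0021 0.003  0.0613] w [-0.1  0.1 -0.5] rows 2 width 1.001
bezel [ 0.5051 -0.1338 -0.1083] -6.2 0.05 [ 0.1 -0.8  0. ]
bezel [ 0.505  -0.1339 -0.1194] -6.8 0.041 [ 0.  -0.9  0. ]
bezel [ 0.5051 -0.134  -0.1212] -6.9 0.053 [ 0.2 -1.   0. ]
```

The bezel is now within 1 mm. Trim the lock the same way.

Request:
jog_arm(deltas=[0.002,0.003,0.035,0,0,-0.3,1,0.002,0.003,0.058,0,0,-0.3,1,0.002,0.003,0.06,0,0,-0.3,1,0.002,0.003,0.06,0,0,-0.3,1,0.002,0.003,0.06,0,0,-0.3,1], squeeze=60)

```text
time: 29.7
tool_pos: [0.4656, -0.3866, 0.0274]
tcp_rot: [3.132, 0.229, 0.002]
wrist_force: [0.4, -1.0, 0.1]
width: 1.005
grip_force: 0.0
```

Request:
jog_arm(deltas=[0,0,0,0,0,0,0.5,0,0,0,0,0,0,0,0,0,0,0,0,0,-0.3,0,0,0,0,0,0,-0.3,0,0,0,0,0,0,-0.3])

```text
time: 30.2
tool_pos: [0.4652, -0.3875, 0.0274]
tcp_rot: [3.132, 0.227, 0.002]
wrist_force: [-0.8, 0.0, 5.5]
width: 0.496
grip_force: 63.2
```

Request:
jog_arm(deltas=[0,0,-0.01,0,0,0,-0.3,0.004,-0.004,-0.012,0,0,0,-0.3,0.004,-0.004,-0.012,0,0,0,-0.3,0.004,-0.004,-0.012,0,0,0,-0.3,0.004,-0.004,-0.012,0,0,0,-0.3])

```text
time: 30.7
tool_pos: [0.4675, -0.3818, 0.0376]
tcp_rot: [-3.133, -0.227, 0.001]
wrist_force: [-0.2, 0.1, -2.6]
width: 0.501
grip_force: 62.4
```

```bash
python3 -c "
from h import *
goto(.4685,-.3828,.027,8)"
```

```text
t 30.7 d [0.0009 0.0011 0.0106] w [-0.   0.   0.3] rows 1 width 0.501
```

Request:
jog_arm(deltas=[0.001,0.001,0.005,0,0,0.3,-0.3,0.001,0.001,0.01,0,0,0.3,-0.3,0.001,0.001,0.01,0,0,0.3,-0.3,0.001,0.001,0.01,0,0,0.3,-0.3])

```text
time: 31.1
tool_pos: [0.4686, -0.3829, 0.0275]
tcp_rot: [-3.133, -0.219, 0.001]
wrist_force: [0.2, -0.3, -2.1]
width: 0.497
grip_force: 62.4
```

Request:
jog_arm(deltas=[0,0,0.001,0,0,0,-0.3,0,0,0.001,0,0,0,0,0,0,0.001,0,0,0,1,0,0,0.001,0,0,0,1,0,0,0.001,0,0,0,1,0,0,-0.03,0,0,0,1,0,0,-0.08,0,0,0,1,0,0,-0.1,0,0,0,1])

```text
time: 31.9
tool_pos: [0.471, -0.3849, 0.1327]
tcp_rot: [3.129, 0.219, 0.007]
wrist_force: [0.2, -0.7, 0.4]
width: 1.003
grip_force: 0.0
```

Request:
jog_arm(deltas=[0,-0.3,-0.08,0,0,0,1,0,-0.3,-0.08,0,0,0,1,0,-0.3,-0.08,0,0,0,1,0,-0.3,-0.08,0,0,0,1,0,-0.3,-0.08,0,0,0,1,0,-0.3,-0.08,0,0,0,1,0,-0.3,-0.08,0,0,0,1,0,-0.3,-0.08,0,0,0,1])

```text
time: 32.7
tool_pos: [0.4276, -0.0848, 0.209]
tcp_rot: [3.133, 0.224, 0.003]
wrist_force: [0.3, -1.1, 0.4]
width: 1.002
grip_force: 0.0
```

Run:
```python
from h import *
grab('top','top7'); t=load('top7'); ra=(422,244,460,284)
im=cv2.resize(t['img'][ra[1]:ra[3],ra[0]:ra[2]],None,fx=U,fy=U,interpolation=cv2.INTER_CUBIC).astype(int)
for th in(25,35,45):
    m=(im[...,2]-im[...,0]>th).astype(np.uint8); n,l,st,_=cv2.connectedComponentsWithStats(m); m=(l==1+np.argmax(st[1:,4])).astype(np.uint8)
    x,f=fit('lockbody',[(t,ra,m)],[.47,-.384,.14],.006); e=R.from_euler('z',-.1395).apply([x[0]-.4699,x[1]+.3838,0])*1e3
    print(th,x.round(4),np.degrees(x[2]).round(1),round(f,3),'in pad frame',e.round(1))
cv2.imwrite('pics/c7.png',cv2.resize(t['img'][110:390,70:550],(800,467),interpolation=cv2.INTER_CUBIC))
```

```text
25 [ 0.4707 -0.3844  0.1587] 9.1 0.097 in pad frame [ 0.7 -0.7  0. ]
35 [ 0.471  -0.3847  0.1656] 9.5 0.087 in pad frame [ 0.9 -1.   0. ]
45 [ 0.4706 -0.3839  0.1526] 8.7 0.099 in pad frame [ 0.7 -0.2  0. ]
```

View pics/c7.png

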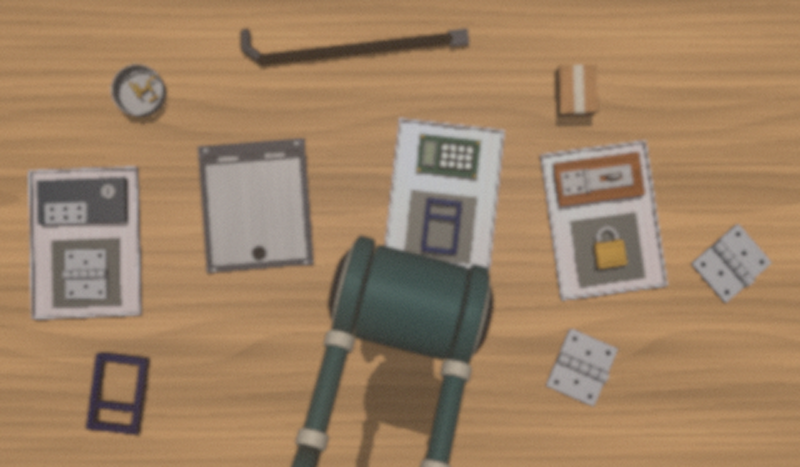

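The picture shows the hinge (85,273) on the door pad, the bezel (440,227) on the keypad pad and the padlock (610,250) on the hasp pad, each within about 1 mm of the middle. The pry bar, carton, tin and spares are where they were, and the arm is clear, so I'm handing in.

```bash
python3 -c "
from workcell import finish_job; print(finish_job())"
```

```text
the job is handed in; nothing more can be done
None
```

The job is handed in: the bezel is with the keypad, the hinge with the door and the padlock with the hasp. Each measured within about 1.5 mm of its pad's middle and 2 degrees of square in the camera fits, at about 33 s of the 96 s allowed.

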